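Tap the tumbler true on the scale pan

ROBOT

A 7-joint arm with a two-finger parallel gripper is mounted at the origin on a cart in front of the work surface, level with it; the furniture and walls round the work are solid. World frame = base frame: x ahead of the robot, y to its left, z up, the work surface at z = 0. Lengths are in m, angles in rad, forces in N, time in s.
With the tool pointing down it reaches from about 0.425 to 0.925 m from the base axis. Payload 6.8 kg.
Tool frame: the origin (TCP) lies on the centre line of the jaws, within the pads' length; the fingertips stand 8 mm ahead of it and the grasp point (between the pads) lies 11 mm behind it (bot.tips_ahead is the distance from the TCP to the fingertips, in m); z points along the fingers, y is the line along which they close (so a half turn about z gives the same grasp; the last joint's range is limited). The gripper opens to 85 mm and grips with 20 to 120 N. Pads are 22 mm wide; open, the fingers measure 114 mm over their backs; the gripper's body (76 mm by 85 mm) begins 54 mm behind the grasp point. The pads swing forward as they close: fully open they stand 13 mm farther back than shut.
Start: joints at [-1.458, 0.477, 0.022, 1.555, -0.011, 1.109, -0.083], TCP at [0.148, 0.659, 0.218] pointing down, gripper open.
Joint ranges: [-2.96, 2.96], [-0.34, 2.1], [-1.41, 1.46], [0.24, 2.44], [-1.37, 4.51], [0.17, 1.92], [-2.96, 2.96]. Speed limits (rad/s): [2.39, 2.39, 3.14, 3.14, 3.14, 3.14, 3.14].

INTERFACE

Orientations are given as a unit quaternion [w, x, y, z].
In Python, from station import bot gives the robot as it stands.
- The arm moves only by the tool send_rows, never from a script. Its argument "deltas" is text: rows parted by semicolons, each of 4 numbers parted by spaces: the shift along the tool's x, y, z in m, then the turn about the tool's z in degrees. In form: x y z spin; .... A call has 1 to 5 rows; each row is the pose to reach, as a shift and turn from the pose commanded when the call began, along the tool's axes at that moment; what a row does not reach only later rows make up. A row lasts 1/10 s, in which the tool goes at most 50 mm and 8.59 degrees, less where a joint would pass 70% of its speed; a pose out of reach is approached as far as the arm can. A call with a gripper value outside its range is refused whole. "claw" is the opening, from 0 (shut) to 1 (fully open), set as the call begins (left out, the last holds). The fingers move at their own pace and stop on an object; "force" is the grip in N (left out, the last holds). Time passes only in rows, so rows that repeat a pose let the fingers close. It gives the time, the measured TCP pose, the force, the opening and the grip force at its end, in the units of the state.
- bot.get_obs(): the state, without advancing time (a new reading comes with each control period).
- bot.read_camera(name): name is "scene" or "top" or "wrist"; returns a dict with "img" (420x560x3 uint8, red, green, blue), "depth" (420x560 float32, m along the optical axis (not along the pixel's ray), 0 where there is no reading), "fx", "fy", "cx", "cy" (pixels), "camera_from_world" (4x4, takes a point from world to camera coordinates). Camera axes: x right, y up, looking along -z (the intrinsics and any distortion apply to the point x, -y, -z); pixel columns grow to the right and rows downward; lengths in m; the calibration is good to about 2 mm. A picture is of the moment at which its call begins.
- bot.hand_in(): hands the job in; it is judged then, once.
Trained networks look in a picture, given as the dict that the camera call returned (one of the last four; its "shot" number tells which), for a name from the list of things; names that differ only in an ending like _2 or _b are one class to them, and where a whole thing is asked for, a point or a joint stands for the part that bears it (a point fixed in the world has none). Each returns a list of dicts, best first, with "confidence" (0 to 1); they miss things now and then, are a little off and sometimes report something else, mostly with a low value. They report only what shows in the picture. A call takes as long as a camera call. They do not tell look-alikes from the thing itself.
- bot.masks_of(picture, query): "mask" (420x560 bool, what is visible of it).
- bot.landmark_of(picture, query): "xyz" ([x, y, z] in m, in world coordinates, good to about 4 mm: a listed point, or the origin of a listed thing).
The state is a dict: "t": time; "q": joint angles; "joint_vel": joint speeds; "joint_torque": joint torques, N m; "eef_pos": TCP position; "tool_rot": TCP orientation; "contact_force": force on the tool from outside, world axes, zero at the start; "torque": the same for the moment, N m; "gripper_width": opening from 0.0 (shut) to 1.0 (fully open); "grasp_force": force on a finger pad.
Only numpy, scipy, OpenCV 4.12 (cv2) and the standard library are available. Lean on these libraries where they do the work, as an engineer would, in place of code of your own. Each camera call takes 0.05 s, during which the arm holds its last target. There are 200 camera calls.

TASK

The dark tumbler on the scale hangs over the edge of the small round pan, which rocks on its post, so it cannot be weighed. With a fingertip and light taps low on its side, centre it on the pan so that the same margin of pan shows all round, never picking it up, tipping it over or leaning on the pan; then press the raised round key beside the display fully down to store the weight, and let it go. Leave the other things on the bench as they are.

Things in the scene. Friction and masses are not known exactly. Their poses are not given: they have to be found in the camera images.
- tumbler: Dark stoneware tumbler standing upright on the scale's pan, round, nearly straight-walled and open at the top: 84 mm across, 104 mm tall, about 0.3 kg (0.2 to 0.4). Its foot is as good as full width. Origin: centre of its underside, its z axis up along its own axis. It slides on the pan under a sideways push of about 1 to 3 N; pushed in its lower half (up to about 50 mm above the pan) it slides, pushed near the rim it tips over.
- pan_centre (a point): Centre of the top face of the scale's round flat steel pan, 98 mm across and 4 mm thick, 54 mm above the bench. The pan rocks up to about 3 degrees every way on a springy central post (about 1.6 N m per rad), so it leans towards an off-centre load and levels itself when the load is in the middle; it does not turn or slide. The point's z axis is the pan's normal; its x axis points from the key end of the scale to the pan.
- scale: Grey bench scale that stays where it is: 235 mm deep (its x axis, which points from the key end, nearest the robot, to the pan end), 175 mm wide (y), housing 42 mm high. Origin on the bench under its middle; the pan's axis lies at x = +40 mm, y = 0. A dark control strip with a display and two small flat keys lies across the front, at x = -86 mm.
- store_key_top (a point): Middle of the top of the raised round key, 22 mm across, on the control strip right of the display (scale x = -86 mm, y = -52 mm), 64 mm above the bench when up; it stands 9 mm proud of a black round collar 38 mm across. Pressed straight down.
- store_key (a joint): Travel of the round key in m: 0 up, 0.005 fully down; a spring pushes it back, about 4 N when fully down.
- tin: Bystander: round flat tin, 62 mm across, 22 mm high, on the bench left of the scale. Origin: centre of its underside.
- spool: Bystander: thread spool standing on end, 31 mm across, 60 mm tall, right of the scale. Origin: centre of its underside.
- next_tumbler: Bystander: another dark tumbler, 86 mm across, 106 mm tall, standing on the bench to the right. Origin: centre of its underside.
- gift_box: Bystander: small kraft gift box 57 x 72 x 40 mm, on the bench to the right. Origin: centre of its underside.
- label_roll: Bystander: white label roll standing on end, 66 mm across, 60 mm tall, front left. Origin: centre of its underside.
- glue: Bystander: glue stick standing on end, 27 mm across, 92 mm tall, front left. Origin: centre of its underside.
Things that resemble listed ones, but are neither listed nor needed, are in the scene too. What is shaped like the tumbler but red or turquoise is not meant.

How it is judged:
By the outcome, as a careful person would: the job done as asked, in the order asked, and still so for the second after the job is handed in, with the robot touching nothing.
It also fails if it takes over 48 s, if anything falls off the work surface, if the arm or the gripper's body presses on something with over 40 N, if the wrist force passes 120 N, or if a joint passes its speed limit or range.

## Working session

There is one attempt and no reset: what is moved stays moved. The work goes in short steps, Python scripts to look and compute and a tool call to move; the robot and the scene stay as the last step left them, time stands still between calls to the robot, and variables do not carry over. Pictures are saved under pics/ and viewed, at most 14 in all, crops included, and the job is handed in when it is done.

Besides the shell and the picture viewer there is one more tool, called after ">>>" as name(argument=value, ...) on one line, values as JSON. send_rows: Moves the arm, as the interface text tells. Its arguments: {"type":"object","properties":{"deltas":{"type":"string"},"claw":{"type":"number"},"force":{"type":"number"}},"required":["deltas"]}

```bash
mkdir -p pics; cat > h.py <<'E'
import numpy as np, cv2
from station import bot
def save(p,name,crop=None,scale=1):
    im=p["img"][:,:,::-1]
    if crop: r0,r1,c0,c1=crop; im=im[r0:r1,c0:c1]
    cv2.imwrite("pics/"+name,cv2.resize(im,None,fx=scale,fy=scale,interpolation=cv2.INTER_CUBIC))
def cloud(p):
    d=p["depth"]; v,u=np.mgrid[0:d.shape[0],0:d.shape[1]]
    c=np.stack([(u-p["cx"])/p["fx"]*d,-(v-p["cy"])/p["fy"]*d,-d,np.ones_like(d)],-1)
    return (c@np.linalg.inv(p["camera_from_world"]).T)[...,:3]
def px(p,X):
    c=p["camera_from_world"]@np.r_[X,1]; return (p["cx"]+p["fx"]*c[0]/-c[2],p["cy"]-p["fy"]*c[1]/-c[2])
E
python3 - <<'E'
from h import *
o=bot.get_obs();print(o["t"],o["eef_pos"],o["tool_rot"],o["gripper_width"])
a=bot.read_camera("scene");b=bot.read_camera("top")
cv2.imwrite("pics/a.png",cv2.resize(np.hstack([a["img"],b["img"]])[:,:,::-1],(800,300)))
save(b,"top.png",None,1.4)
save(a,"scene.png",None,1.4)
for n,p in (("scene",a),("top",b)):
  for q in ["tumbler","pan_centre","scale","store_key_top"]:
    for r in bot.landmark_of(p,q): print(n,q,np.round(r["xyz"],4),round(r["confidence"],2),np.round(px(p,r["xyz"])))
E
```

```text
0.0 [0.1476972  0.65800311 0.21692739] [-4.25122205e-05  1.10165911e-01  9.93912791e-01 -9.13264593e-04] 0.9995285927409197
scene tumbler [ 0.3552  0.1129 -0.0039] 0.79 [214. 241.]
scene tumbler [0.5825 0.0134 0.051 ] 0.63 [282. 203.]
scene tumbler [0.3575 0.0028 0.0009] 0.59 [241. 255.]
scene tumbler [ 0.6608  0.1975 -0.0031] 0.55 [254. 183.]
scene pan_centre [ 0.5949 -0.0074  0.0516] 0.7 [289. 203.]
scene scale [ 0.5613 -0.0147  0.0009] 0.96 [285. 221.]
scene store_key_top [ 0.4911 -0.0848  0.0643] 0.35 [290. 227.]
top tumbler [0.5792 0.0081 0.0568] 0.92 [275. 187.]
top tumbler [ 0.3594 -0.0008  0.    ] 0.77 [276. 266.]
top tumbler [ 0.3582  0.1154 -0.0021] 0.73 [235. 265.]
top tumbler [ 0.5216 -0.2217  0.0017] 0.72 [352. 212.]
top tumbler [ 6.577e-01  1.959e-01 -5.000e-04] 0.68 [213. 164.]
top pan_centre [ 0.6023 -0.0108  0.0569] 0.54 [282. 179.]
top scale [ 5.615e-01 -1.920e-02 -4.000e-04] 0.76 [284. 197.]
top store_key_top [ 0.4868 -0.0855  0.0646] 0.48 [307. 219.]
```

View pics/top.png

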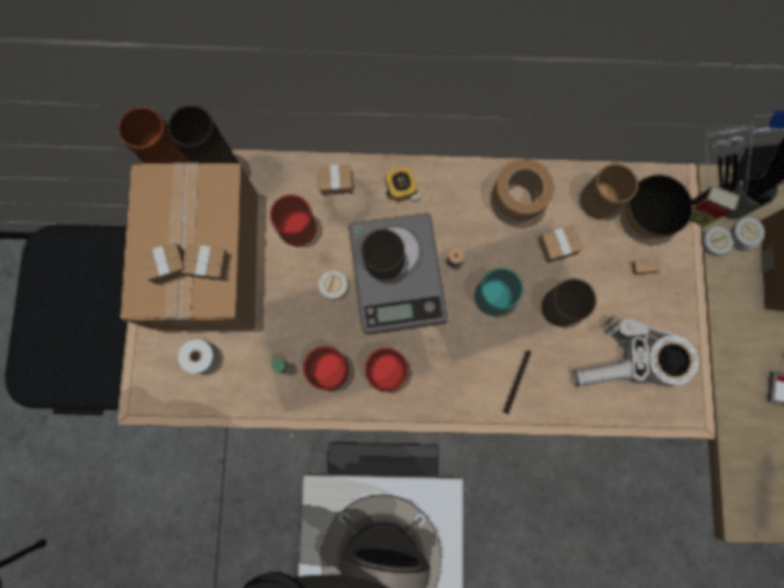

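View pics/scene.png

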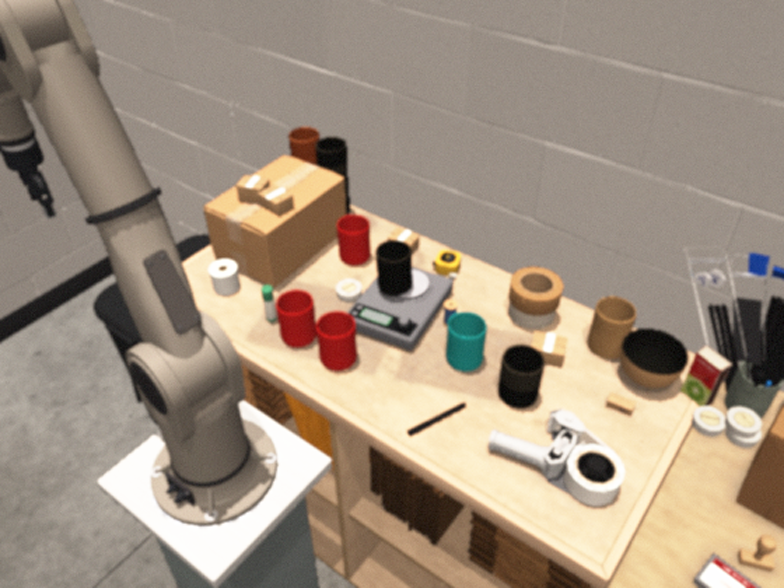

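The dark tumbler on the pan is at about (383,252) in the enlarged top view. It overhangs to the near left of the pan, whose visible crescent is at about (405,248). The other dark tumbler at (569,302) stands on the bench, and the remaining ones are red or turquoise. Next I'll measure this more closely, confirm it in a crop, and look at the gripper.

```bash
python3 - <<'E'
from h import *
b=bot.read_camera("top");w=bot.read_camera("wrist")
A=cv2.resize(b["img"][140:250,240:330],(490,600),interpolation=cv2.INTER_CUBIC);
W=cv2.resize(w["img"],(300,225)); C=np.zeros((600,800,3),np.uint8);C[:,:490]=A;C[:225,500:]=W
s=bot.read_camera("scene"); C[230:600,500:]=cv2.resize(s["img"][80:170,0:73],(300,370))
cv2.imwrite("pics/crop.png",C[:,:,::-1])
P=cloud(b);z=P[...,2]
box=(P[...,1]>0.25)&(P[...,1]<0.7)&(P[...,0]>0.35)&(P[...,0]<0.9)
print("box max z",np.percentile(z[box],[90,99,100]), P[box&(z>0.1)].min(0),P[box&(z>0.1)].max(0))
near=(P[...,0]>0.15)&(P[...,0]<0.95)&(P[...,1]<0.25)&(P[...,1]>-0.2)
print("max z central",z[near].max())
def circ(m):
    q=P[m][:,:2];(c,r)=cv2.minEnclosingCircle(q.astype(np.float32));return np.round(c,4),round(r,4),len(q),P[m].mean(0).round(4)
t=(z>0.14)&(np.hypot(P[...,0]-.58,P[...,1]-.008)<.07); print("rim",circ(t), z[t].max())
# scale top
s=(z>0.034)&(z<0.047)&(np.hypot(P[...,0]-.56,P[...,1]+.02)<.17)
print("scale",cv2.minAreaRect(P[s][:,:2].astype(np.float32)))
p=(z>0.049)&(z<0.062)&(np.hypot(P[...,0]-.601,P[...,1]+.012)<.056)
Q=P[p];print(len(Q));n=np.linalg.lstsq(np.c_[Q[:,:2]-[.601,-.012],np.ones(len(Q))],Q[:,2],rcond=None)[0];print("pan plane",n)
E
```

```text
box max z [0.41230601 0.47793458 0.49411954] [0.43239174 0.2500014  0.10000191] [0.84711051 0.699914   0.49411954]
max z central 1.2477591303040203
rim (array([0.5794, 0.0113]), 0.0417, 208, array([0.581 , 0.0105, 0.1531])) 0.16402924626871296
scale ((0.5624336004257202, -0.019758686423301697), (0.2843759059906006, 0.2514284551143646), 35.39958953857422)
436
pan plane [-0.00459791  0.06395446  0.05750099]
```

View pics/crop.png

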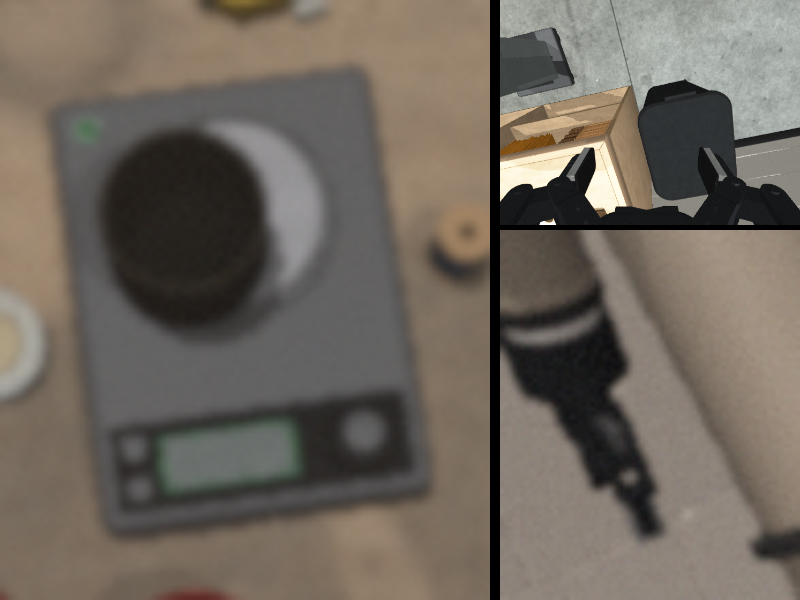

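The crop confirms it: a dark tumbler on the pan at crop (185,225), overhanging towards the near left. The key is at crop (365,432). The gripper is a linkage type with slim tips. Before moving I'll check the box height and refine the scale pose.

```bash
python3 - <<'E'
from h import *
b=bot.read_camera("top");P=cloud(b)
for r,c in((140,110),(215,110),(215,160),(130,165),(182,115)): print((r,c),P[r,c].round(3))
for n in["label_roll","glue","tin","spool"]:
    for r in bot.landmark_of(b,n)[:2]: print(n,np.round(r["xyz"],3),round(r["confidence"],2))
m=bot.masks_of(b,"scale")[0]["mask"]; m=cv2.erode(m.astype(np.uint8),np.ones((2,2)))>0
z=P[...,2]; s=m&(z>0.03)&(z<0.07); 
rect=cv2.minAreaRect(P[s][:,:2].astype(np.float32));print("scale rect",rect)
# steel pan: bright pixels
g=b["img"].astype(int); br=(g.min(-1)>120)&(np.hypot(P[...,0]-.601,P[...,1]+.012)<.06)&(z<.075)
Q=P[br];print(len(Q),Q.min(0),Q.max(0))
E
```

```text
(140, 110) [0.665 0.442 0.167]
(215, 110) [0.467 0.422 0.168]
(215, 160) [0.471 0.297 0.166]
(130, 165) [0.697 0.3   0.169]
(182, 115) [0.541 0.4   0.215]
label_roll [ 0.378  0.377 -0.004] 0.91
label_roll [ 0.499 -0.364  0.003] 0.65
glue [0.363 0.209 0.   ] 0.48
tin [ 0.539  0.114 -0.001] 0.89
tin [ 0.64  -0.362 -0.   ] 0.73
scale rect ((0.5635927319526672, -0.020788438618183136), (0.23078180849552155, 0.1718725860118866), 9.685158729553223)
217 [ 0.56842006 -0.05804625  0.0479002 ] [ 0.65105783 -0.00493154  0.06246662]
```

>>> send_rows(deltas="-0.01 -0.01 -0.045 0; -0.04 -0.045 -0.08 0; -0.075 -0.08 -0.08 0; -0.11 -0.115 -0.08 0; -0.145 -0.15 -0.08 0", claw=0)

```text
t: 1.45
eef_pos: [0.2547, 0.4831, 0.2985]
tool_rot: [0.0, 0.11, 0.994, 0.001]
contact_force: [1.2, 0.5, 0.7]
gripper_width: 0.147
grasp_force: 0.0
```

>>> send_rows(deltas="-0.035 -0.035 0 7; -0.07 -0.07 0 14; -0.105 -0.105 0 21; -0.14 -0.14 0 28; -0.175 -0.175 0 35")

```text
t: 1.95
eef_pos: [0.387, 0.2738, 0.2983]
tool_rot: [0.0, 0.406, 0.914, 0.001]
contact_force: [1.0, 0.1, 0.1]
gripper_width: 0.001
grasp_force: 0.0
```

```bash
python3 - <<'E'
from h import *
from scipy.spatial.transform import Rotation as R
o=bot.get_obs();q=o["tool_rot"];M=R.from_quat([q[1],q[2],q[3],q[0]]).as_matrix()
w=bot.read_camera("wrist");T=np.linalg.inv(w["camera_from_world"])
print(o["t"],o["eef_pos"],o["q"]);print(M.round(3));print("cam in tool",M.T@(T[:3,3]-o["eef_pos"]),"view dir tool",M.T@-T[:3,2])
save(w,"w1.png")
for n in["tumbler","pan_centre","store_key_top"]:
    for r in bot.landmark_of(w,n): print(n,np.round(r["xyz"],4),round(r["confidence"],2),np.round(px(w,r["xyz"])))
E
```

```text
1.95 [0.38701654 0.27375151 0.29827459] [-1.0345011   0.05555817  0.30323226  1.93133022 -0.01855029  1.15626402
  0.00991557]
[[-0.67   0.742  0.001]
 [ 0.742  0.67   0.001]
 [ 0.     0.001 -1.   ]]
cam in tool [ 0.08332523  0.00061558 -0.1565119 ] view dir tool [-3.25896129e-01  4.84796072e-04  9.45405457e-01]
tumbler [ 0.6594  0.1955 -0.0022] 0.87 [367. 307.]
tumbler [ 0.3566  0.0014 -0.0019] 0.86 [139. 275.]
tumbler [0.3616 0.1139 0.0015] 0.56 [186. 227.]
store_key_top [ 0.3595  0.2087 -0.0033] 0.57 [227. 178.]
store_key_top [ 0.4907 -0.0809  0.0654] 0.44 [165. 387.]
```

>>> send_rows(deltas="-0.045 -0.007 0.005 0; -0.09 -0.014 0.01 0; -0.135 -0.021 0.02 0; -0.18 -0.028 0.03 0; -0.2 -0.035 0.04 0")

```text
t: 2.65
eef_pos: [0.4969, 0.1024, 0.2578]
tool_rot: [0.001, 0.404, 0.915, -0.0]
contact_force: [-0.0, -0.2, -0.3]
gripper_width: 0.002
grasp_force: 0.0
```

```bash
cat >> h.py <<'E'
from scipy.spatial.transform import Rotation as R
def tool():
    o=bot.get_obs();q=o["tool_rot"];return o,R.from_quat([q[1],q[2],q[3],q[0]]).as_matrix()
def fitc(q):
    A=np.c_[2*q,np.ones(len(q))];s=np.linalg.lstsq(A,(q**2).sum(1),rcond=None)[0];return s[:2],np.sqrt(s[2]+s[:2]@s[:2])
E
python3 - <<'E'
from h import *
o,M=tool();print(o["t"],o["eef_pos"])
w=bot.read_camera("wrist");save(w,"w2.png",None,1.4)
P=cloud(w);z=P[...,2]
for n in["tumbler","pan_centre","store_key_top"]:
    for r in bot.landmark_of(w,n): print(n,np.round(r["xyz"],4),round(r["confidence"],2),np.round(px(w,r["xyz"])))
t=(z>0.155)&(z<.175)&(np.hypot(P[...,0]-.58,P[...,1]-.01)<.06)
c,r=cv2.minEnclosingCircle(P[t][:,:2].astype(np.float32));print("rim enc",c,r,t.sum(),z[t].max())
p=(z>0.05)&(z<.066)&(np.hypot(P[...,0]-.602,P[...,1]+.013)<.06)
Q=P[p];print(p.sum());k=cv2.minEnclosingCircle(Q[:,:2].astype(np.float32));print("pan enc",k)
print("plane",np.linalg.lstsq(np.c_[Q[:,:2]-[.602,-.013],np.ones(len(Q))],Q[:,2],rcond=None)[0])
E
```

```text
2.65 [0.496876   0.10239139 0.25777465]
tumbler [0.5748 0.0087 0.0542] 0.95 [268. 271.]
tumbler [0.3564 0.1165 0.0015] 0.74 [189.  71.]
tumbler [ 0.523  -0.2224  0.0011] 0.7 [139. 334.]
tumbler [0.3574 0.0025 0.0017] 0.62 [132. 147.]
tumbler [ 0.656   0.1968 -0.0013] 0.59 [414. 191.]
store_key_top [ 0.4893 -0.08    0.0647] 0.5 [164. 282.]
rim enc (0.5786869525909424, 0.012980076484382153) 0.040931690484285355 94 0.1600211509111868
63
pan enc ((0.5939508676528931, 0.004853769671171904), 0.05178295075893402)
plane [-0.05053464 -0.16385783  0.06256851]
```

View pics/w2.png

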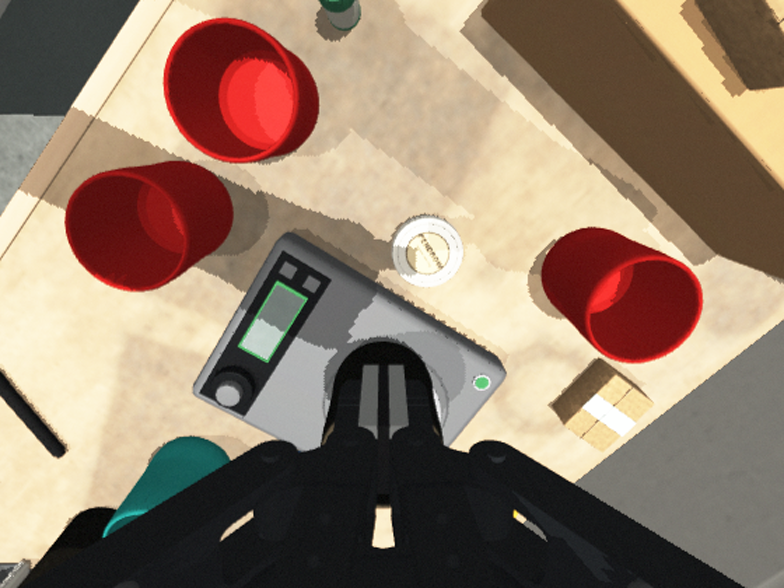

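The wrist view shows the closed fingers at (385,400) hiding the tumbler, with the tin at (428,252) and the key at (228,393). I'll slide past the tumbler so the camera sits right over it and measure from there.

>>> send_rows(deltas="-0.05 0 0 0; -0.1 0 0 0; -0.15 0 0 0; -0.2 0 0 0; -0.2 0 0 0")

```text
t: 3.35
eef_pos: [0.6328, -0.0473, 0.2579]
tool_rot: [0.002, 0.405, 0.914, -0.001]
contact_force: [0.0, 0.2, -0.1]
gripper_width: -0.002
grasp_force: 0.0
```

```bash
python3 - <<'E'
from h import *
o,M=tool();print(o["t"],o["eef_pos"])
w=bot.read_camera("wrist");save(w,"w3.png",None,1.4)
P=cloud(w);z=P[...,2]
for n in["tumbler","pan_centre","store_key_top","scale"]:
    for r in bot.landmark_of(w,n)[:3]: print(n,np.round(r["xyz"],4),round(r["confidence"],2),np.round(px(w,r["xyz"])))
t=(z>0.150)&(z<.175)&(np.hypot(P[...,0]-.58,P[...,1]-.01)<.06)
Q=P[t];k=cv2.minEnclosingCircle(Q[:,:2].astype(np.float32));print("rim",k,t.sum())
A=np.linalg.lstsq(np.c_[Q[:,:2]-[.58,.01],np.ones(len(Q))],Q[:,2],rcond=None)[0];print("rim plane",A)
g=w["img"].astype(int)
p=(z>0.046)&(z<.068)&(np.hypot(P[...,0]-.602,P[...,1]+.013)<.056)
Q=P[p];print("pan pts",p.sum(),Q.min(0),Q.max(0))
for n in range(3):
    A=np.linalg.lstsq(np.c_[Q[:,:2]-[.602,-.013],np.ones(len(Q))],Q[:,2],rcond=None)[0]
    e=np.abs(np.c_[Q[:,:2]-[.602,-.013],np.ones(len(Q))]@A-Q[:,2]);Q=Q[e<.002]
print("pan plane",A,len(Q),cv2.minEnclosingCircle(Q[:,:2].astype(np.float32)))
E
```

```text
3.35 [ 0.63276167 -0.04731217  0.25785742]
tumbler [ 0.6592  0.1964 -0.0009] 0.71 [442.  13.]
tumbler [0.5749 0.0106 0.0501] 0.64 [269.  93.]
tumbler [ 0.5209 -0.2241  0.0008] 0.56 [117. 205.]
store_key_top [ 0.4908 -0.0842  0.0629] 0.66 [142. 107.]
rim ((0.5788697004318237, 0.01246739737689495), 0.04154028370976448) 2153
rim plane [ 0.0291831  -0.02743848  0.1555777 ]
pan pts 5883 [ 0.54774902 -0.06496704  0.04600951] [0.65745585 0.04278611 0.06799335]
pan plane [-0.05787547  0.06016327  0.05889195] 3369 ((0.6001253724098206, -0.009337189607322216), 0.05322309210896492)
```

View pics/w3.png

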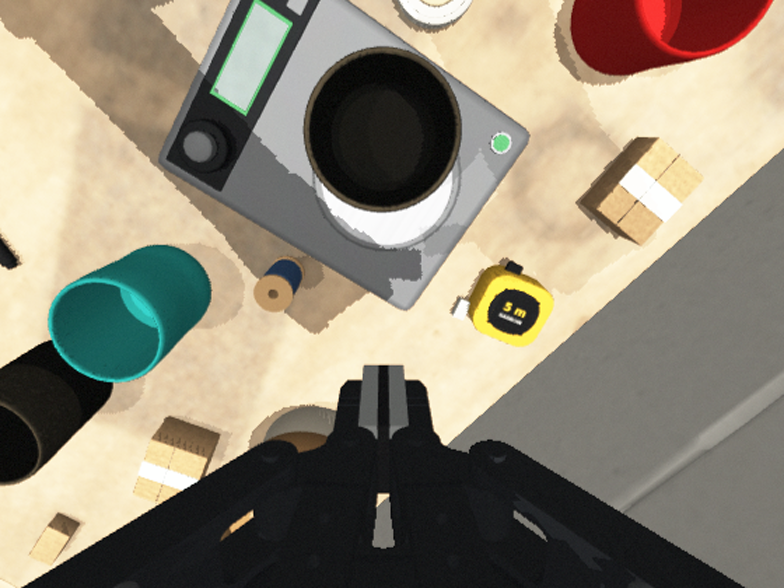

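The wrist view shows the dark tumbler's rim at (382,130). The white pan crescent runs below it from (315,190) through (390,248) to (461,190), and the key is at (200,147). I'll fit the pan's far arc for its centre.

```bash
cat >> h.py <<'E'
from scipy.optimize import minimize
def panfit(p,ang,z0=0.058,r=0.049,guess=(.602,-.013),tilt=(0,0),dr=.002):
    g=cv2.GaussianBlur(p["img"],(0,0),.7).mean(-1).astype(np.float32)
    def pts(c,r):
        X=np.stack([c[0]+r*np.cos(ang),c[1]+r*np.sin(ang)],-1)
        Z=z0+(X-c)@np.array(tilt); Y=np.c_[X,Z,np.ones(len(X))]@p["camera_from_world"].T
        u=p["cx"]+p["fx"]*Y[:,0]/-Y[:,2];v=p["cy"]-p["fy"]*Y[:,1]/-Y[:,2]
        return cv2.remap(g,u.astype(np.float32)[None],v.astype(np.float32)[None],cv2.INTER_LINEAR)[0]
    best=max(((np.mean(np.clip(pts((x,y),r-dr)-pts((x,y),r+dr),-60,60)),x,y) for x in np.arange(guess[0]-.012,guess[0]+.012,.0005) for y in np.arange(guess[1]-.012,guess[1]+.012,.0005)))
    return best
E
python3 - <<'E'
from h import *
o,M=tool();w=bot.read_camera("wrist")
a=np.radians(np.arange(-47-85,-47+86,3))
for tl in((0,0),(.03,-.03)): print(panfit(w,a,tilt=tl))
b=bot.read_camera("top");print("top",panfit(b,a),panfit(b,a,dr=.004))
E
```

```text
(np.float32(58.34144), np.float64(0.6034999999999985), np.float64(-0.010999999999999989))
(np.float32(58.184155), np.float64(0.6034999999999985), np.float64(-0.010499999999999989))
top (np.float32(1.079809), np.float64(0.59), np.float64(-0.025)) (np.float32(2.032306), np.float64(0.59), np.float64(-0.025))
```

>>> send_rows(deltas="0.05 -0.002 0 0; 0.1 -0.004 0 -2; 0.145 -0.005 0 -4; 0.16 -0.005 0 -4; 0.16 -0.005 0 -4")

```text
t: 4.2
eef_pos: [0.5163, 0.0749, 0.2583]
tool_rot: [-0.001, 0.369, 0.93, 0.001]
contact_force: [0.9, 0.4, 0.1]
gripper_width: -0.005
grasp_force: 0.0
```

>>> send_rows(deltas="0 0 0.045 0; 0 0 0.09 0; 0 0 0.13 0; 0 0 0.15 0; 0 0 0.15 0")

```text
t: 4.7
eef_pos: [0.5166, 0.0702, 0.1054]
tool_rot: [-0.002, 0.372, 0.928, -0.002]
contact_force: [0.7, -0.4, -0.2]
gripper_width: 0.001
grasp_force: 0.0
```

```bash
cat >> h.py <<'E'
def plan(tgt):
    o,M=tool();e=o["eef_pos"];print("t",o["t"],"tcp",e.round(4),"F",np.round(o["contact_force"],2),"-x dir",(-M[:2,0]).round(3))
    print("tool delta to",tgt,(M.T@(np.array(tgt)-e)).round(4))
E
python3 - <<'E'
from h import *
plan((0.5654,0.0258,0.104))
s=bot.read_camera("scene");w=bot.read_camera("wrist")
C=np.zeros((600,800,3),np.uint8);C[:]=0
C[:,:400]=cv2.resize(s["img"][150:270,230:310],(400,600),interpolation=cv2.INTER_CUBIC);C[:300,400:]=cv2.resize(w["img"],(400,300))
C[300:,400:]=cv2.resize(w["img"][180:330,180:380],(400,300),interpolation=cv2.INTER_CUBIC)
cv2.imwrite("pics/s4.png",C[:,:,::-1])
E
```

```text
t 4.7 tcp [0.5166 0.0702 0.1054] F [ 0.68 -0.44 -0.15] -x dir [ 0.723 -0.691]
tool delta to (0.5654, 0.0258, 0.104) [-0.066   0.0016  0.0013]
```

View pics/s4.png

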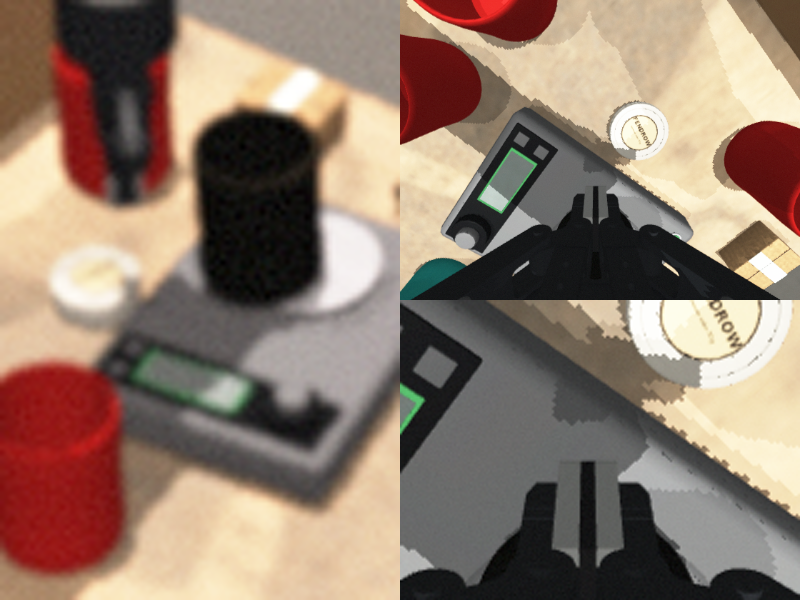

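The left panel shows the closed finger behind and to the left of the tumbler at (120,190), clear of it. I'll approach, then push slowly while watching the force.

>>> send_rows(deltas="-0.015 0.001 0.001 0; -0.025 0.0015 0.001 0; -0.03 0.0015 0.001 0; -0.032 0.0015 0.001 0; -0.034 0.0015 0.001 0")

```text
t: 5.3
eef_pos: [0.5441, 0.0488, 0.1071]
tool_rot: [-0.0, 0.372, 0.928, 0.0]
contact_force: [-1.7, 0.8, 0.5]
gripper_width: -0.0
grasp_force: 0.5
```

>>> send_rows(deltas="-0.002 0 0 0; -0.004 0 0 0; -0.006 0 0 0; -0.008 0 0 0; -0.01 0 0 0")

```text
t: 5.8
eef_pos: [0.5511, 0.0423, 0.1069]
tool_rot: [-0.0, 0.372, 0.928, 0.0]
contact_force: [-2.8, 3.0, 3.3]
gripper_width: 0.001
grasp_force: 2.2
```

```bash
cat >> h.py <<'E'
def rimscene():
    s=bot.read_camera("scene");P=cloud(s);z=P[...,2]
    for r in bot.landmark_of(s,"tumbler"):
        if abs(r["xyz"][2]-.054)<.02: print("scene tumbler",np.round(r["xyz"],4),round(r["confidence"],2))
    return s
E
python3 - <<'E'
from h import *
plan((0.5654,0.0258,0.104));rimscene()
b=bot.read_camera("top")
for r in bot.landmark_of(b,"tumbler"):
    if abs(r["xyz"][2]-.054)<.02: print("top",np.round(r["xyz"],4),round(r["confidence"],2))
E
```

```text
t 5.8 tcp [0.5511 0.0423 0.1069] F [-2.76  3.03  3.32] -x dir [ 0.724 -0.69 ]
tool delta to (0.5654, 0.0258, 0.104) [-0.0218 -0.0021  0.0029]
scene tumbler [0.5872 0.0075 0.054 ] 0.74
top [0.5834 0.0026 0.057 ] 0.66
```

>>> send_rows(deltas="-0.002 -0.0005 0 0; -0.004 -0.001 0 0; -0.006 -0.001 0 0; -0.008 -0.001 0 0; -0.01 -0.001 0 0")

```text
t: 6.5
eef_pos: [0.5579, 0.0343, 0.1069]
tool_rot: [-0.0, 0.372, 0.928, 0.0]
contact_force: [-2.2, 2.8, 4.4]
gripper_width: -0.004
grasp_force: 2.1
```

```bash
python3 - <<'E'
from h import *
plan((0.5654,0.0258,0.104));s=rimscene()
save(s,"s5.png",(140,260,220,340),5)
E
```

```text
t 6.5 tcp [0.5579 0.0343 0.1069] F [-2.22  2.82  4.4 ] -x dir [ 0.724 -0.69 ]
tool delta to (0.5654, 0.0258, 0.104) [-0.0113 -0.0009  0.0029]
scene tumbler [ 0.5938 -0.0008  0.0518] 0.88
```

View pics/s5.png

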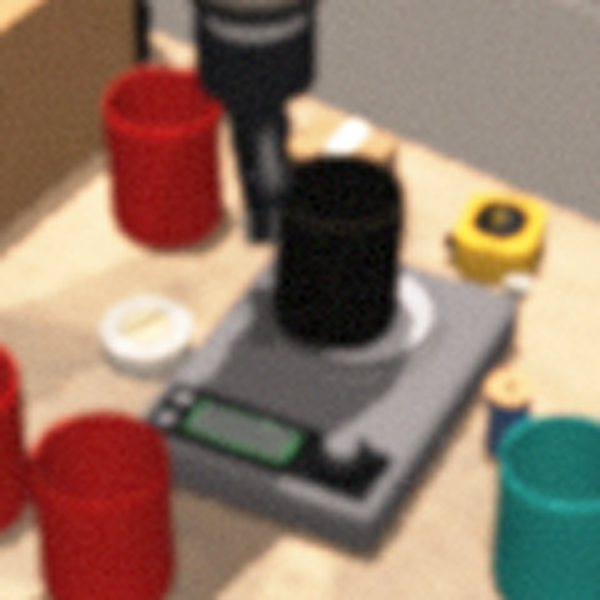

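The tumbler stands upright at (340,250) and has slid along; the pan shows mainly at its far right. I'll push a bit more, then back off and measure from above.

>>> send_rows(deltas="-0.0015 0 0 0; -0.003 0 0 0; -0.0045 0 0 0; -0.006 0 0 0; -0.006 0 0 0")

```text
t: 7.1
eef_pos: [0.5623, 0.0298, 0.1069]
tool_rot: [0.0, 0.372, 0.928, -0.0]
contact_force: [-1.9, 0.9, 1.7]
gripper_width: 0.004
grasp_force: 0.9
```

>>> send_rows(deltas="0.006 0 0 0; 0.03 0 0 0; 0.04 0 -0.04 0; 0.04 0 -0.09 0; 0.04 0 -0.14 0")

```text
t: 7.6
eef_pos: [0.5324, 0.0578, 0.2482]
tool_rot: [-0.0, 0.372, 0.928, -0.001]
contact_force: [1.6, 0.9, 0.6]
gripper_width: 0.001
grasp_force: 0.0
```

>>> send_rows(deltas="-0.04 0 -0.015 0; -0.09 0 -0.015 0; -0.14 0 -0.015 0; -0.16 0 -0.015 0; -0.165 0 -0.015 0")

```text
t: 8.1
eef_pos: [0.6536, -0.0593, 0.2615]
tool_rot: [0.001, 0.374, 0.928, -0.001]
contact_force: [0.3, 0.2, -1.0]
gripper_width: -0.001
grasp_force: 0.0
```

```bash
cat >> h.py <<'E'
def look(name=None,ang=np.radians(np.arange(0,360,3))):
    o,M=tool();print(o["t"],o["eef_pos"].round(4));w=bot.read_camera("wrist")
    if name: save(w,name,None,1.4)
    P=cloud(w);z=P[...,2]
    t=(z>0.150)&(z<.175)&(np.hypot(P[...,0]-.6,P[...,1]+.0)<.075)
    Q=P[t];k=cv2.minEnclosingCircle(Q[:,:2].astype(np.float32));print("rim enc",k,t.sum())
    out=Q[np.hypot(*(Q[:,:2]-k[0]).T)>.0375];A=np.linalg.lstsq(np.c_[out[:,:2]-k[0],np.ones(len(out))],out[:,2],rcond=None)[0];print("rim plane",A.round(4))
    print("base est",(np.array(k[0])+A[:2]*.104).round(4))
    for d in(-47,-90,0): print("pan",d,panfit(w,np.radians(np.arange(d-80,d+81,3)),guess=(.6035,-.011)))
    for r in bot.landmark_of(w,"tumbler"):
        if abs(r["xyz"][2]-.054)<.02: print("tumbler",np.round(r["xyz"],4),round(r["confidence"],2))
    return w
E
python3 -c "
from h import *
look('w6.png')"
```

```text
8.1 [ 0.6536 -0.0593  0.2615]
rim enc ((0.5955856442451477, -0.0035396572202444077), 0.04152224212884903) 2203
rim plane [ 0.0103 -0.0108  0.1572]
base est [ 0.5967 -0.0047]
pan -47 (np.float32(12.865254), np.float64(0.6154999999999974), np.float64(-0.018499999999999996))
pan -90 (np.float32(12.017231), np.float64(0.6154999999999974), np.float64(-0.017999999999999995))
pan 0 (np.float32(6.150747), np.float64(0.6064999999999984), np.float64(-0.01199999999999999))
tumbler [ 0.5904 -0.0048  0.0523] 0.62
```

View pics/w6.png

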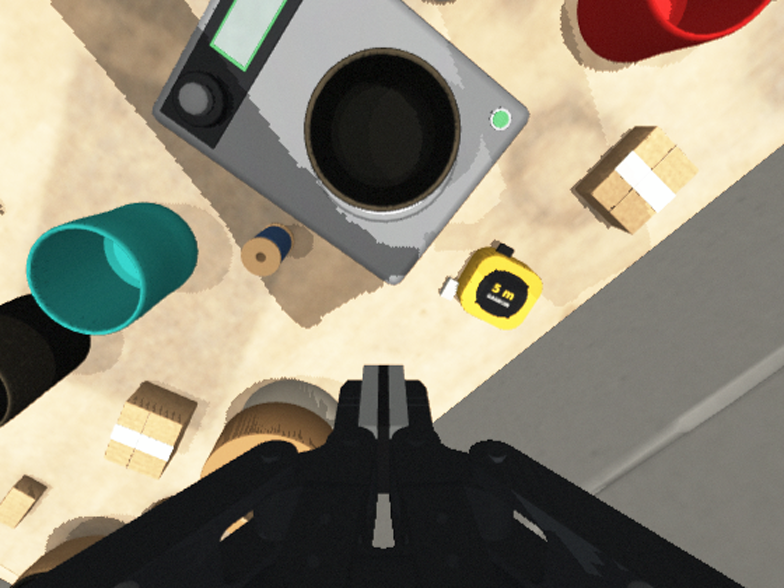

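The rim is now at (382,130). The margin shows only at the bottom, from (345,205) to (430,205), so about 9 mm remain in the same direction, and the rim's tilt agrees. Going back for another light tap.

>>> send_rows(deltas="0.045 0 0 0; 0.09 0 0.005 0; 0.135 0 0.01 0; 0.165 0 0.015 0; 0.165 0 0.015 0")

```text
t: 8.7
eef_pos: [0.5288, 0.0632, 0.246]
tool_rot: [-0.002, 0.368, 0.93, 0.001]
contact_force: [-0.2, 0.4, 0.2]
gripper_width: -0.001
grasp_force: 0.0
```

>>> send_rows(deltas="0 0 0.05 0; 0 0 0.1 0; 0 0 0.138 0; 0 0 0.143 0; 0 0 0.143 0")

```text
t: 9.2
eef_pos: [0.5329, 0.0579, 0.104]
tool_rot: [-0.0, 0.372, 0.928, -0.0]
contact_force: [-0.1, 0.8, 1.4]
gripper_width: 0.005
grasp_force: 0.0
```

```bash
python3 -c "
from h import *
plan((.5685,.024,.104))"
```

```text
t 9.2 tcp [0.5329 0.0579 0.104 ] F [-0.06  0.81  1.41] -x dir [ 0.724 -0.69 ]
tool delta to (0.5685, 0.024, 0.104) [-0.0492  0.0001 -0.    ]
```

>>> send_rows(deltas="-0.02 0 0 0; -0.032 0 0 0; -0.036 0 0 0; -0.038 0 0 0; -0.04 0 0 0")

```text
t: 9.7
eef_pos: [0.5619, 0.031, 0.1044]
tool_rot: [-0.0, 0.372, 0.928, 0.001]
contact_force: [-2.5, 2.6, 3.1]
gripper_width: -0.0
grasp_force: 1.5
```

>>> send_rows(deltas="-0.002 0 0 0; -0.004 0 0 0; -0.006 0 0 0; -0.008 0 0 0; -0.008 0 0 0")

```text
t: 10.2
eef_pos: [0.5681, 0.0244, 0.1038]
tool_rot: [0.0, 0.372, 0.928, -0.0]
contact_force: [-0.8, 1.2, 0.1]
gripper_width: 0.004
grasp_force: 0.9
```

>>> send_rows(deltas="0.006 0 0 0; 0.03 0 0 0; 0.04 0 -0.04 0; 0.04 0 -0.09 0; 0.04 0 -0.14 0")

```text
t: 10.7
eef_pos: [0.5382, 0.0523, 0.2451]
tool_rot: [-0.0, 0.372, 0.928, -0.001]
contact_force: [1.0, 0.9, 0.7]
gripper_width: 0.0
grasp_force: 0.0
```

>>> send_rows(deltas="-0.045 0 -0.015 0; -0.09 0 -0.015 0; -0.14 0 -0.015 0; -0.175 0 -0.015 0; -0.175 0 -0.015 0")

```text
t: 11.2
eef_pos: [0.6674, -0.0739, 0.2584]
tool_rot: [0.001, 0.374, 0.927, -0.002]
contact_force: [-0.6, 0.2, -0.2]
gripper_width: -0.003
grasp_force: 0.0
```

```bash
python3 -c "
from h import *
look()"
```

```text
11.2 [ 0.6674 -0.0739  0.2584]
rim enc ((0.6014675498008728, -0.009427950717508793), 0.041571199893951416) 2391
rim plane [0.002  0.0006 0.1574]
base est [ 0.6017 -0.0094]
pan -47 (np.float32(3.376338), np.float64(0.5929999999999999), np.float64(0.0005000000000000213))
pan -90 (np.float32(1.3667837), np.float64(0.5989999999999992), np.float64(0.0005000000000000213))
pan 0 (np.float32(1.2370696), np.float64(0.5915), np.float64(-0.006499999999999985))
tumbler [ 0.5959 -0.0086  0.0522] 0.73
```

>>> send_rows(deltas="0.02 0.04 0 0; 0.04 0.08 0 0; 0.06 0.12 0 0; 0.07 0.13 0 0; 0.07 0.13 0 0")

```text
t: 11.8
eef_pos: [0.7036, 0.0797, 0.2582]
tool_rot: [-0.001, 0.368, 0.93, 0.001]
contact_force: [-0.1, 0.1, 0.4]
gripper_width: 0.003
grasp_force: 0.0
```

```bash
python3 - <<'E'
from h import *
o,M=tool();w=bot.read_camera("wrist");T=np.linalg.inv(w["camera_from_world"])[:3,3]
save(w,"L.png",None,1.4);print(o["eef_pos"],T,px(w,(.602,-.01,.058)))
d=np.degrees(np.arctan2(T[1]+.01,T[0]-.602));print("ang to cam",d)
for h in(60,45,75): print(h,panfit(w,np.radians(np.arange(d-h,d+h+1,3)),dr=.0015))
E
```

```text
[0.70364823 0.07973548 0.25820103] [0.64352697 0.13687631 0.41493091] (np.float64(146.08697685172586), np.float64(162.38796345784718))
ang to cam 74.21258443013609
60 (np.float32(44.95372), np.float64(0.6039999999999984), np.float64(-0.009999999999999988))
45 (np.float32(43.1909), np.float64(0.6034999999999985), np.float64(-0.009499999999999988))
75 (np.float32(45.307198), np.float64(0.6039999999999984), np.float64(-0.009999999999999988))
```

>>> send_rows(deltas="0 -0.05 0 0; 0 -0.1 0 0; 0 -0.15 0 0; 0 -0.2 0 0; 0 -0.25 0 0")

```text
t: 12.35
eef_pos: [0.529, -0.1105, 0.259]
tool_rot: [0.0, 0.373, 0.928, 0.0]
contact_force: [0.5, -0.9, 0.8]
gripper_width: -0.0
grasp_force: 0.0
```

```bash
python3 - <<'E'
from h import *
o,M=tool();w=bot.read_camera("wrist");T=np.linalg.inv(w["camera_from_world"])[:3,3]
save(w,"R.png",None,1.4);print(o["eef_pos"],T,px(w,(.602,-.01,.058)))
d=np.degrees(np.arctan2(T[1]+.01,T[0]-.602));print("ang to cam",d)
for h in(60,45,75): print(h,panfit(w,np.radians(np.arange(d-h,d+h+1,3)),dr=.0015))
l=cv2.imread("pics/L.png");r=cv2.imread("pics/R.png")
cl=lambda im,c:cv2.resize(im[int(c[1]*1.4)-130:int(c[1]*1.4)+130,max(0,int(c[0]*1.4)-130):int(c[0]*1.4)+130],(400,400))
import json
np.save("r.npy",r)
E
```

```text
[ 0.52897239 -0.1104701   0.25898609] [ 0.46925598 -0.05239636  0.41550517] (np.float64(388.0956534456025), np.float64(157.741365445898))
ang to cam -162.28733295433707
60 (np.float32(51.886116), np.float64(0.6029999999999985), np.float64(-0.010499999999999989))
45 (np.float32(52.898468), np.float64(0.6029999999999985), np.float64(-0.010499999999999989))
75 (np.float32(50.420856), np.float64(0.6029999999999985), np.float64(-0.010499999999999989))
```

```bash
python3 - <<'E'
from h import *
w=bot.read_camera("wrist");T=np.linalg.inv(w["camera_from_world"])[:3,3]
d=np.degrees(np.arctan2(T[1]+.01,T[0]-.602));n=dict(w);n["img"]=255-w["img"]
for h in(45,60): print("foot",h,panfit(n,np.radians(np.arange(d-h,d+h+1,3)),r=.042,dr=.0015,guess=(.602,-.0095)))
P=cloud(w);t=(P[...,2]>.15)&(P[...,2]<.175)&(np.hypot(P[...,0]-.6,P[...,1]+.01)<.07)
print("rim",cv2.minEnclosingCircle(P[t][:,:2].astype(np.float32)))
A=cv2.imread("pics/L.png")[90:390,60:360];B=cv2.imread("pics/R.png")[80:380,400:700]
cv2.imwrite("pics/LR.png",cv2.resize(np.hstack([A,B]),(800,400)))
E
```

```text
foot 45 (np.float32(60.0), np.float64(0.6034999999999985), np.float64(-0.008499999999999987))
foot 60 (np.float32(60.0), np.float64(0.6034999999999985), np.float64(-0.008499999999999987))
rim ((0.601097047328949, -0.0094456123188138), 0.04166615754365921)
```

View pics/LR.png

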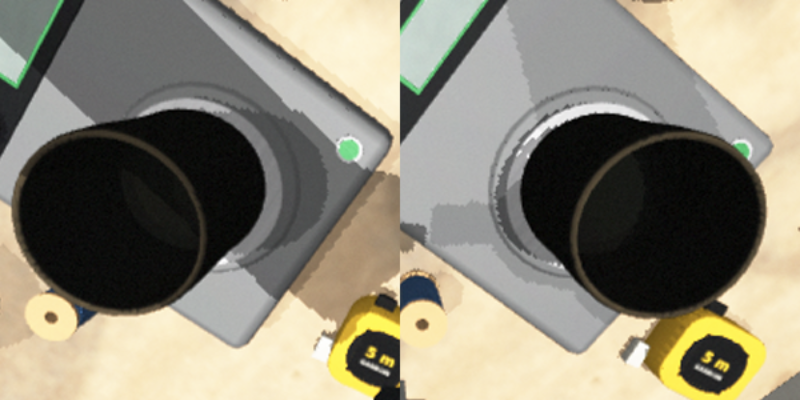

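Both views show the foot on the pan with a margin on every visible side: left panel at (275,190), right panel at (508,190). I'll do one finer foot fit before deciding on a last tap.

```bash
python3 - <<'E'
from h import *
w=bot.read_camera("wrist");T=np.linalg.inv(w["camera_from_world"])[:3,3]
d=np.degrees(np.arctan2(T[1]+.01,T[0]-.602));a=np.radians(np.arange(d-60,d+61,2))
g=w["img"].mean(-1).astype(np.float32)
c0=np.array([.6033,-.0103]);rr=np.arange(.034,.052,.00025)
X=np.array([[[c0[0]+r*np.cos(t),c0[1]+r*np.sin(t),.058,1] for r in rr] for t in a])@w["camera_from_world"].T
I=cv2.remap(g,(w["cx"]-w["fx"]*X[...,0]/X[...,2]).astype(np.float32),(w["cy"]+w["fy"]*X[...,1]/X[...,2]).astype(np.float32),cv2.INTER_LINEAR)
edge=[rr[np.argmax(row>50)] for row in I]
A=np.c_[np.cos(a),np.sin(a),np.ones(len(a))];e=np.array(edge)
s=np.linalg.lstsq(A,e,rcond=None)[0];print("free",s);s=np.linalg.lstsq(A[:,:2],e-.042,rcond=None)[0];print("r=42",s)
print((e[::6]*1000).round(1),np.degrees(a[::6]).round())
plan((.5700,.0232,.104))
E
```

```text
free [-0.00219598  0.00049166  0.04027266]
r=42 [-0.00027875  0.00115781]
[42.5 42.5 42.5 42.8 42.5 42.  41.8 41.5 41.  40.8 40.3] [-221. -209. -197. -185. -173. -161. -149. -137. -125. -113. -101.]
t 12.5 tcp [ 0.5284 -0.1123  0.2596] F [0.58 0.25 0.83] -x dir [ 0.717 -0.697]
tool delta to (0.57, 0.0232, 0.104) [0.0646 0.1259 0.1557]
```

The foot is within about 1.5 mm of the pan centre and the rim is level, so the tumbler is centred. On to the key.

>>> send_rows(deltas="0.02 -0.003 0.03 0; 0.04 -0.006 0.06 0; 0.049 -0.007 0.1 0; 0.049 -0.007 0.135 0; 0.049 -0.007 0.15 0")

```text
t: 13.0
eef_pos: [0.4895, -0.078, 0.1063]
tool_rot: [-0.002, 0.372, 0.928, -0.001]
contact_force: [-0.0, -0.7, 0.1]
gripper_width: -0.0
grasp_force: 0.0
```

```bash
python3 - <<'E'
from h import *
plan((.4885,-.083,.074))
w=bot.read_camera("wrist");save(w,"k.png",None,1.4)
for r in bot.landmark_of(w,"store_key_top")[:2]: print(np.round(r["xyz"],4),round(r["confidence"],2),np.round(px(w,r["xyz"])))
E
```

```text
t 13.0 tcp [ 0.4895 -0.078   0.1063] F [-0.01 -0.73  0.06] -x dir [ 0.723 -0.69 ]
tool delta to (0.4885, -0.083, 0.074) [-0.0028 -0.0042  0.0323]
[ 0.4924 -0.0814  0.0643] 0.92 [272. 237.]
```

View pics/k.png

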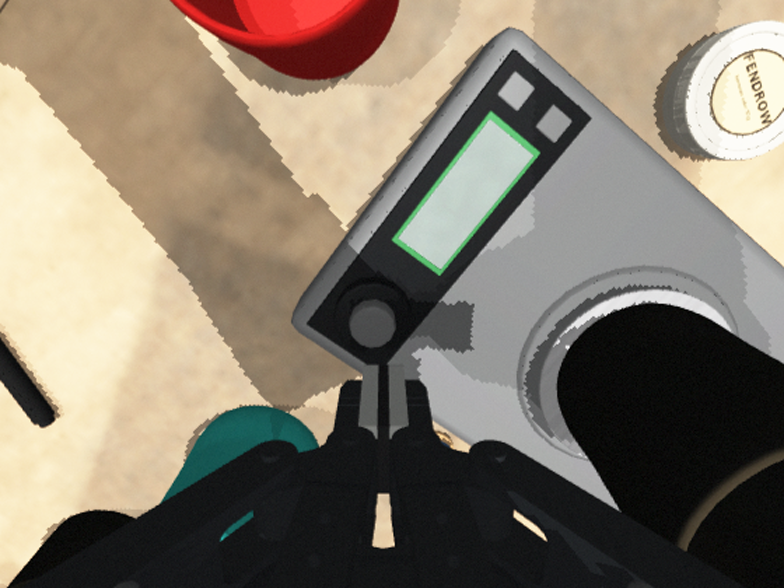

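The key is at (372,324), just left of the finger line at column 384, in agreement with the plan. Lowering onto it.

>>> send_rows(deltas="-0.003 -0.004 0.01 0; -0.003 -0.004 0.025 0; -0.003 -0.004 0.03 0; -0.003 -0.004 0.033 0; -0.003 -0.004 0.035 0")

```text
t: 13.6
eef_pos: [0.4917, -0.0834, 0.0743]
tool_rot: [0.0, 0.372, 0.928, 0.0]
contact_force: [0.5, 1.1, -0.3]
gripper_width: 0.002
grasp_force: 0.0
```

>>> send_rows(deltas="0 0 0.0015 0; 0 0 0.003 0; 0 0 0.0045 0; 0 0 0.006 0; 0 0 0.006 0")

```text
t: 14.1
eef_pos: [0.4911, -0.0831, 0.0677]
tool_rot: [-0.0, 0.372, 0.928, -0.0]
contact_force: [-0.4, -0.3, -0.5]
gripper_width: 0.003
grasp_force: 0.0
```

>>> send_rows(deltas="0 0 0.001 0; 0 0 0.002 0; 0 0 0.003 0; 0 0 0.003 0")

```text
t: 14.5
eef_pos: [0.4911, -0.0832, 0.0648]
tool_rot: [-0.0, 0.372, 0.928, -0.0]
contact_force: [0.2, -1.0, 0.0]
gripper_width: 0.0
grasp_force: 0.0
```

```bash
python3 - <<'E'
from h import *
print(bot.tips_ahead);plan((.4895,-.083,.06))
w=bot.read_camera("wrist");s=bot.read_camera("scene")
C=np.hstack([cv2.resize(w["img"][170:300,200:340],(420,390),interpolation=cv2.INTER_CUBIC),cv2.resize(s["img"][190:250,250:310],(380,390),interpolation=cv2.INTER_CUBIC)])
cv2.imwrite("pics/k2.png",C[:,:,::-1])
E
```

```text
0.008
t 14.5 tcp [ 0.4911 -0.0832  0.0648] F [ 0.19 -1.03  0.02] -x dir [ 0.724 -0.69 ]
tool delta to (0.4895, -0.083, 0.06) [ 0.0013 -0.001   0.0048]
```

View pics/k2.png

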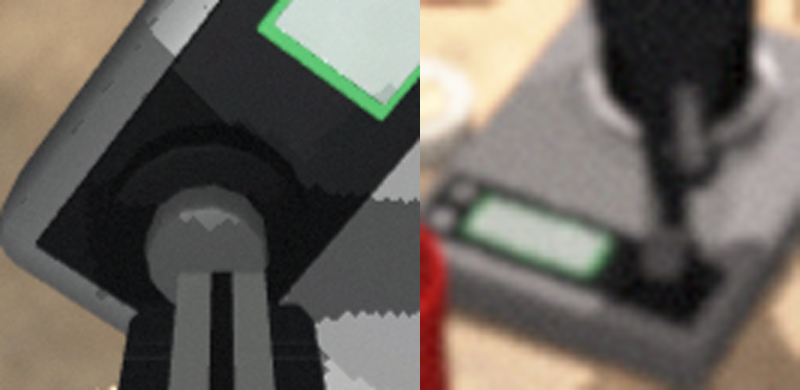

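The fingertips at (220,270) are over the key, centred at about (207,245), but there's no force yet. I'll shift slightly towards the key centre and go down further.

>>> send_rows(deltas="0.003 -0.002 0 0; 0.003 -0.002 0.0015 0; 0.003 -0.002 0.003 0; 0.003 -0.002 0.004 0; 0.003 -0.002 0.004 0")

```text
t: 15.1
eef_pos: [0.4876, -0.0825, 0.0607]
tool_rot: [-0.0, 0.372, 0.928, -0.0]
contact_force: [0.3, -0.6, 0.4]
gripper_width: 0.004
grasp_force: 0.0
```

```bash
python3 - <<'E'
from h import *
o,M=tool();e=o["eef_pos"];print(e,o["contact_force"])
w=bot.read_camera("wrist");P=cloud(w)
for s in(0,.011,-.011): print("tip px x",s,[np.round(px(w,e+M@np.array([s,0,k])),1) for k in(0,.008)])
for u,v in((272,250),(265,245),(268,240),(262,255),(276,262),(266,262),(280,262),(270,236)): print((u,v),P[v,u].round(4),w["img"][v,u])
E
```

```text
[ 0.48755681 -0.08253576  0.06070941] [ 0.2943228  -0.61805326  0.41038208]
tip px x 0 [array([272.2, 261.6]), array([272.2, 254.6])]
tip px x 0.011 [array([272.1, 242.3]), array([272.2, 235.9])]
tip px x -0.011 [array([272.2, 280.2]), array([272.2, 272.6])]
(272, 250) [ 0.4814 -0.0768  0.0642] [84 86 86]
(265, 245) [ 0.4782 -0.0786  0.0607] [65 66 66]
(268, 240) [ 0.4793 -0.0777  0.0543] [28 31 32]
(262, 255) [ 0.4803 -0.0827  0.0632] [82 83 85]
(276, 262) [ 0.481  -0.0738  0.0813] [23 23 25]
(266, 262) [ 0.4787 -0.0779  0.0791] [101 102 101]
(280, 262) [ 0.4827 -0.0729  0.0803] [96 98 96]
(270, 236) [ 0.4779 -0.0749  0.0557] [22 21 24]
```

```bash
python3 - <<'E'
from h import *
o,M=tool();e=o["eef_pos"]
w=bot.read_camera("wrist");P=cloud(w)
for c in(266,277):
  for v in range(234,284,3): print(c,v,P[v,c].round(4),((P[v,c]-e)@M).round(4),w["img"][v,c,0])
E
```

```text
266 234 [ 0.4758 -0.0758  0.0554] [ 0.0133 -0.0032  0.0054] 22
266 237 [ 0.4771 -0.077   0.0552] [ 0.0115 -0.0032  0.0056] 25
266 240 [ 0.4783 -0.0782  0.0553] [ 0.0098 -0.0032  0.0055] 29
266 243 [ 0.4785 -0.0782  0.0586] [ 0.0096 -0.0032  0.0022] 63
266 246 [ 0.4787 -0.0783  0.0618] [ 0.0094 -0.0031 -0.001 ] 63
266 249 [ 0.4789 -0.0784  0.0647] [ 0.0092 -0.0031 -0.004 ] 80
266 252 [ 0.4802 -0.0797  0.0644] [ 0.0073 -0.0031 -0.0036] 80
266 255 [ 0.4814 -0.0809  0.0643] [ 0.0056 -0.0031 -0.0035] 80
266 258 [ 0.4826 -0.082   0.0645] [ 0.0041 -0.0031 -0.0037] 83
266 261 [ 0.4783 -0.0774  0.0795] [ 0.0103 -0.0028 -0.0187] 93
266 264 [ 0.4779 -0.077   0.0835] [ 0.0109 -0.0027 -0.0227] 100
266 267 [ 0.4784 -0.0774  0.0851] [ 0.0103 -0.0026 -0.0243] 97
266 270 [ 0.4784 -0.0774  0.0876] [ 0.0103 -0.0026 -0.0269] 98
266 273 [ 0.4787 -0.0775  0.0897] [ 0.01   -0.0026 -0.0289] 99
266 276 [ 0.4785 -0.0773  0.0927] [ 0.0103 -0.0025 -0.032 ] 100
266 279 [ 0.4785 -0.0773  0.0951] [ 0.0103 -0.0024 -0.0343] 99
266 282 [ 0.4784 -0.0771  0.0978] [ 0.0105 -0.0024 -0.037 ] 98
277 234 [ 0.4795 -0.0713  0
[... 331 characters left out ...]
034] 86
277 252 [ 0.484  -0.0757  0.0645] [ 0.0074  0.0024 -0.0037] 82
277 255 [ 0.485  -0.0767  0.065 ] [ 0.006   0.0024 -0.0042] 79
277 258 [ 0.4864 -0.078   0.0644] [ 0.004   0.0024 -0.0036] 84
277 261 [ 0.4821 -0.0741  0.0786] [ 0.0098  0.0023 -0.0178] 55
277 264 [ 0.4819 -0.074   0.0818] [ 0.01    0.0022 -0.021 ] 60
277 267 [ 0.482  -0.0741  0.0844] [ 0.0099  0.0022 -0.0236] 54
277 270 [ 0.4818 -0.0739  0.0876] [ 0.0102  0.0022 -0.0268] 46
277 273 [ 0.4817 -0.074   0.0901] [ 0.0102  0.0021 -0.0294] 46
277 276 [ 0.4818 -0.0741  0.0923] [ 0.0101  0.0021 -0.0316] 44
277 279 [ 0.482  -0.0743  0.0943] [ 0.0098  0.0021 -0.0335] 40
277 282 [ 0.482  -0.0743  0.0966] [ 0.0098  0.0021 -0.0358] 33
```

The depth shows the finger's front face ending about 17 mm behind the TCP, so the real tip is at z ≈ 0.078, some 14 mm above the key. I'll check the hand's clearance to the tumbler before going lower.

```bash
python3 - <<'E'
from h import *
o,M=tool();e=o["eef_pos"]
w=bot.read_camera("wrist");P=cloud(w);Q=((P-e)@M)
ok=w["depth"]>0.02
h=ok&(np.abs(Q[...,0])<.05)&(Q[...,2]<-.015)&(Q[...,2]>-.14)
for lo in np.arange(-.14,-.01,.02):
    m=h&(Q[...,2]>=lo)&(Q[...,2]<lo+.02);y=Q[m][:,1]
    if len(y): print("tool z",lo.round(2),"y pct",np.percentile(y,[0,2,50,98,100]).round(3),len(y))
t=ok&(np.hypot(P[...,0]-.6025,P[...,1]+.01)<.047)&(P[...,2]>.07)
print("tumbler tool y",Q[t].min(0).round(3),Q[t].max(0).round(3))
E
```

```text
tool z -0.12 y pct [-0.017 -0.017  0.006  0.018  0.019] 1057
tool z -0.1 y pct [-0.06  -0.053  0.001  0.054  0.061] 19952
tool z -0.08 y pct [-0.045 -0.038  0.01   0.097  0.102] 15387
tool z -0.06 y pct [-0.029 -0.016  0.092  0.11   0.115] 7412
tool z -0.04 y pct [-0.013 -0.01   0.095  0.122  0.129] 6648
tool z -0.02 y pct [-0.006 -0.001  0.099  0.13   0.134] 1297
tumbler tool y [-0.056  0.089 -0.076] [ 0.01   0.139 -0.009]
```

>>> send_rows(deltas="0 0 0.005 0; 0 0 0.009 0; 0 0 0.011 0; 0 0 0.0125 0; 0 0 0.014 0")

```text
t: 15.75
eef_pos: [0.4875, -0.0825, 0.0468]
tool_rot: [-0.0, 0.372, 0.928, 0.0]
contact_force: [-0.6, 1.0, 3.4]
gripper_width: 0.002
grasp_force: 1.6
```

>>> send_rows(deltas="0 0 0.0015 0; 0 0 0.003 0; 0 0 0.004 0; 0 0 0.005 0; 0 0 0.005 0")

```text
t: 16.25
eef_pos: [0.4878, -0.0825, 0.0448]
tool_rot: [-0.001, 0.372, 0.928, 0.002]
contact_force: [-13.4, 3.2, 47.0]
gripper_width: 0.001
grasp_force: 23.3
```

The key is at its stop, firmly pressed. Releasing straight up.

>>> send_rows(deltas="0 0 -0.004 0; 0 0 -0.01 0; 0 0 -0.03 0; 0 0 -0.08 0; 0 0 -0.13 0")

```text
t: 16.75
eef_pos: [0.4867, -0.0829, 0.1726]
tool_rot: [-0.001, 0.372, 0.928, -0.001]
contact_force: [1.4, 1.3, 0.7]
gripper_width: 0.002
grasp_force: 0.0
```

>>> send_rows(deltas="0.03 -0.03 -0.05 0; 0.03 -0.03 -0.08 0; 0.03 -0.03 -0.08 0")

```text
t: 17.05
eef_pos: [0.447, -0.0844, 0.2566]
tool_rot: [0.004, 0.372, 0.928, 0.003]
contact_force: [0.9, 0.2, -0.9]
gripper_width: 0.002
grasp_force: 0.0
```

```bash
python3 - <<'E'
from h import *
o,M=tool();print(o["t"],o["eef_pos"],o["contact_force"])
w=bot.read_camera("wrist");P=cloud(w);z=P[...,2]
t=(z>.15)&(z<.175)&(np.hypot(P[...,0]-.6,P[...,1]+.01)<.07)
print("rim",cv2.minEnclosingCircle(P[t][:,:2].astype(np.float32)),t.sum())
k=np.hypot(P[...,0]-.4885,P[...,1]+.083)<.006
print("key z",np.median(z[k]),k.sum())
save(w,"end.png",None,1.4)
s=bot.read_camera("scene")
for r in bot.landmark_of(s,"tumbler"): print(np.round(r["xyz"],4),round(r["confidence"],2))
E
```

```text
17.05 [ 0.44701906 -0.08437131  0.25656366] [ 0.8825018   0.18298593 -0.91707965]
rim ((0.6007847785949707, -0.00956532172858715), 0.04175194352865219) 2148
key z 0.06471919090998624 93
[ 0.3587  0.0041 -0.0014] 0.86
[ 0.3525  0.1169 -0.0039] 0.8
[ 5.204e-01 -2.249e-01 -3.000e-04] 0.71
[ 0.6571  0.1965 -0.0029] 0.7
[ 0.6064 -0.0073  0.0549] 0.69
```

View pics/end.png

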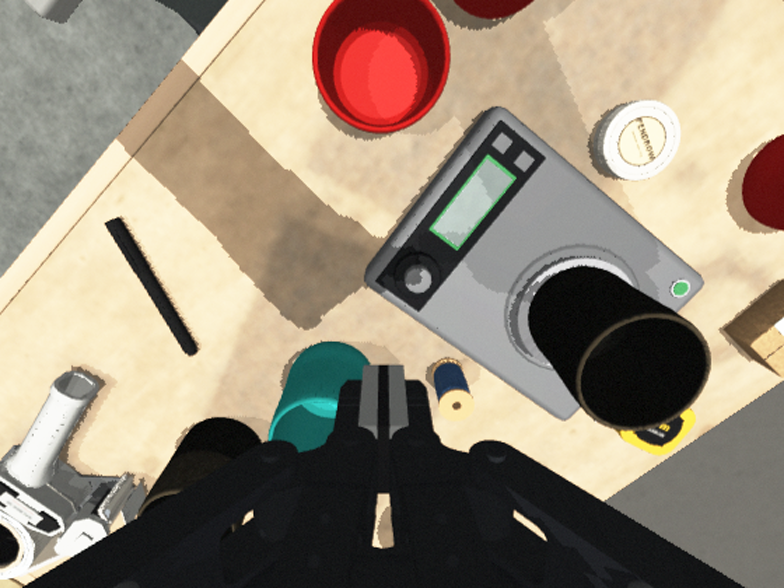

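The key at (417,277) is back up, and the tumbler stands upright with the pan showing evenly around its visible foot. The spool, tin and other nearby things are where they were. Handing in.

```bash
python3 -c "
from station import bot
print(bot.hand_in())"
```

```text
the job is handed in; nothing more can be done
None
```

The tumbler is centred on the pan to about 2 mm, the round key was pressed fully down (47 N at the fingertip) and came back up, nothing else was touched, and the job is handed in.

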